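# Level the plate warmer and hold the spirit level down

## Robot

A 6-joint arm with a two-finger parallel gripper is mounted at the origin on the work surface. World frame = base frame: x ahead of the robot, y to its left, z up, the work surface at z = 0. Lengths are in mm, angles in rad, forces in N, time in s.
With the tool pointing down it reaches from about 275 to 875 mm from the base axis. Payload 12.5 kg.
Tool frame: the origin (TCP) lies at the very end of the fingers, on their centre line; the grasp point (between the pads) lies 19 mm behind it (r.grip_depth is the distance from the TCP to the grasp point, in mm); z points along the fingers, x is the direction in which the jaws open and shut, and the axes are right-handed (so a half turn about z gives the same grasp; the last joint's range is limited). The gripper opens to 85 mm and grips with 20 to 120 N. Pads are 22 mm wide; open, the fingers measure 114 mm over their backs; the gripper's body (76 mm by 85 mm) begins 54 mm behind the grasp point. The pads swing forward as they close: fully open they stand 13 mm farther back than shut.
Start: joints at [1.116, 0.351, 1.652, -0, 1.139, -0.085], TCP at [198.754, 512.817, 231.29] pointing down, gripper open.
Joint ranges: [-2.75, 2.75], [-0.79, 2.1], [0.01, 2.65], [-1.57, 4.71], [0.07, 3.14], [-2.87, 2.87]. Speed limits (rad/s): [2.22, 2.22, 2.79, 3.14, 3.14, 3.14].

## Interface

Orientations are given as a rotation vector (axis times angle).
In Python, from cell import r gives the robot as it stands. The module is installed in compiled form; this text tells all that it offers.
- The arm moves only by the tool step_arm, never from a script. Its argument "moves" is one flat list of numbers, 7 for each row, row after row: the shift along the tool's x, y, z in units of 30 mm (1.0 is 30 mm), then the turn, a rotation vector about the tool's x, y, z in rad, then the opening, from 0 (shut) to 1 (fully open). In form: [dx, dy, dz, ax, ay, az, hand, dx, dy, dz, ax, ay, az, hand, ...]. A call has 1 to 8 rows; each row shifts and turns the commanded pose from where the row before left it, along the tool's axes as they then stand; what a row does not reach is not made up. A row lasts 1/10 s, in which the tool goes at most 50 mm and 8.59 degrees, less where a joint would pass 70% of its speed; a pose out of reach is approached as far as the arm can. A call is refused whole if a number of a shift passes 1 or a number of a turn 0.15, either way. A call with a gripper value outside its range is refused whole. The fingers move at their own pace and stop on an object; the grip force is fixed at half the most. Time passes only in rows, so rows that do not move let the fingers close. It gives the time, the measured TCP pose, the force and the opening at its end, in the units of the state.
- r.sense(): the state, without advancing time (a new reading comes with each control period).
- r.snapshot(name): name is "scene" or "top"; returns a dict with "frame" (480x640x3 uint8, red, green, blue), "fx", "fy", "cx", "cy" (pixels), "k1" (the pictures are not rectified: a ray, as slopes to the right and down, at radius r is drawn at 1 + k1 r^2 times it, then the intrinsics apply), "pose" (4x4, takes a point from camera to world coordinates). Camera axes: x right, y down, z forward; pixel columns grow to the right and rows downward; lengths in mm; the calibration is good to about 2 mm. A picture is of the moment at which its call begins. There is no depth.
- r.finish_job(): hands the job in, once; it reports no verdict.
Trained networks look in a picture, given as the dict that the camera call returned (one of the last four; its "shot" number tells which), for a name from the list of things; names that differ only in an ending like _2 or _b are one class to them, and where a whole thing is asked for, a point or a joint stands for the part that bears it (a point fixed in the world has none). Each returns a list of dicts, best first, with "conf" (0 to 1); they miss things now and then, are a little off and sometimes report something else, mostly with a low value. They report only what shows in the picture. A call takes as long as a camera call. They do not tell look-alikes from the thing itself.
- r.find_in(query, picture): "bbox" ([centre column, centre row, width, height] in pixels, round what is visible of it).
- r.landmark_of(query, picture): "uv" ([column, row] in pixels: a listed point, or the origin of a listed thing).
The state is a dict: "t": time; "joint_pos": joint angles; "dq": joint speeds; "effort": joint torques, N m; "ee_pos": TCP position; "eef_rot": TCP orientation; "wrist_force": force on the tool from outside, world axes, zero at the start; "ft_torque": the same for the moment, N m; "grip_width": finger opening in mm.
Only numpy, scipy, OpenCV 4.12 (cv2) and the standard library are available. Lean on these libraries where they do the work, as an engineer would, in place of code of your own. Each camera call takes 0.05 s, during which the arm holds its last target. There are 200 camera calls.

## Task

Shut the plate warmer's loaded drawer fully, then stand the yellow spirit level on the middle of the warmer's flat top, lying side to side (parallel to the drawer front), and let go of it. Turn the red knob of the levelling foot on the warmer's right until the bubble is centred between the black lines, then press the level down with the fingers onto the top with a gentle but firm push (about 10 N) and finish while still pressing, with the bubble centred. Leave the other things on the counter where they are.

Things in the scene. Friction and masses are not known exactly. Their poses are not given: they have to be found in the camera images.
- top_mark (a point): Centre of the flat aluminium top of the plate warmer (steel cabinet 200 deep x 300 wide), 115 mm above the counter when level. x points to the warmer's back, y to its left, z up out of the top. The left edge stands on fixed feet; the right side starts 0.3 to 0.8 degrees too low and is raised by the levelling foot. The warmer cannot slide or tip.
- cabinet: The tilting steel cabinet of the plate warmer, with drawer and foot. Origin on its tilt axis, 130 mm to the left of top_mark and 95 mm below it; axes as top_mark.
- drawer (a joint): Opening of the drawer in m: 0 shut, starts 0.03 to 0.06 open towards the robot (along -x of top_mark). It slides with about 2 N of friction and stays where it is left.
- drawer_lip (a point): Middle of the front face of the black finger lip on the drawer front; axes as top_mark. The lip is 160 wide, 12 high, stands out 17 from the drawer front; its centre is 94 mm above the counter (21 below the top). Below it the steel front goes down to 34 mm above the counter. Shut, this point is 121 mm in front of top_mark.
- level: Yellow spirit level, 180 long (its x) x 28 wide (y) x 50 high in all, 0.24 to 0.36 kg, standing on the counter. Origin: centre of its underside. Yellow body 34 high; the vial housing is on top in the middle (x -46 to +46, 26 wide, top at 50), clear cover over a green vial; the ends beyond are flat at 34 and can be pressed. Gripped across its plain sides, 28 mm.
- bubble (a joint): Position in m of the white bubble (21 mm long) along the level's own +x from the middle of the vial; 0 is centred between the two black lines 12.5 mm either side of the middle; stops at 0.026 each way. It moves to the higher end, about 1.3 mm per milliradian of slope, and settles within a second.
- foot_grip (a point): On the axis of the levelling foot's round red knob (42 diameter, 28 high, top (black centre, white mark) at 126 and this point at 108 mm above the counter), 50 mm in front and 205 to the right of top_mark. Turns about the vertical, 0.12 N m friction, stays where left. Clockwise from above raises the right side 6 mrad per rad: the bubble moves about 8 mm per rad. Needs 0.9 to 2.2 rad clockwise at first; more turn is left.
- mug: Blue ceramic mug, 80 diameter x 90 high, bystander. Origin: centre of its underside.
- shaker: Glass jar with steel cap, 48 diameter x 110 high, bystander. Origin: centre of its underside.
- spatula: Spatula lying on the counter to the left of the level, bystander. Origin: under its middle.
- cups: Clear plastic cup, 72 diameter x 120 high, bystander. Origin: centre of its underside.
- sauce: Red sauce bottle, 60 diameter x 170 high, bystander. Origin: centre of its underside.
Things that resemble listed ones, but are neither listed nor needed, are in the scene too. Several things have the shape of the level; the one meant has the colours described above.

How it is judged (in metres and radians):
On the way, in this order (a step that is already met when the one before it is completed fails the run):
1. the drawer is shut (value of joint drawer below 0.005 m), for 0.2 s.
2. the spirit level stands on the warmer's top, side to side, let go (value of joint drawer below 0.005 m and z of level in the frame of top_mark between -0.004 and 0.004 m and x of level in the frame of top_mark between -0.06 and 0.06 m and y of level in the frame of top_mark between -0.055 and 0.055 m and angle between the x axis of level and the y axis of top_mark, either way round below 0.17 rad and angle between the z axis of level and the z axis of top_mark, either way round below 0.03 rad and contact force between the fingers and level below 0.1 N and contact force between level and cabinet above 1 N), for 0.2 s.
3. the foot is turned until the bubble is centred, with the level standing on the top (value of joint drawer below 0.005 m and z of level in the frame of top_mark between -0.004 and 0.004 m and x of level in the frame of top_mark between -0.06 and 0.06 m and y of level in the frame of top_mark between -0.055 and 0.055 m and angle between the x axis of level and the y axis of top_mark, either way round below 0.17 rad and angle between the z axis of level and the z axis of top_mark, either way round below 0.03 rad and value of joint bubble between -0.004 and 0.004 m and angle between top_mark's own z axis and vertical below 0.004 rad and contact force between the fingers and level below 0.1 N), for 0.2 s.
At the end, for the whole second after the job is handed in: Drawer shut within 5 mm; level let go on the top, then standing there within 60/55 mm of its middle, side to side within 10 degrees; bubble within 4 mm of centre, top level within 0.23 degrees; robot still pressing, the level bearing on the top with 6.5 to 25 N, its weight included (value of joint drawer below 0.005 m and z of level in the frame of top_mark between -0.004 and 0.004 m and x of level in the frame of top_mark between -0.06 and 0.06 m and y of level in the frame of top_mark between -0.055 and 0.055 m and angle between the x axis of level and the y axis of top_mark, either way round below 0.17 rad and angle between the z axis of level and the z axis of top_mark, either way round below 0.03 rad and value of joint bubble between -0.004 and 0.004 m and angle between top_mark's own z axis and vertical below 0.004 rad and contact force between the fingers and level above 3 N and contact force between level and cabinet between 6.5 and 25 N); the arm keeps its last pose, push and grip.
It fails at once if one of the other things on the counter is moved more than 30 mm (distance of any of mug, shaker, spatula, cups, sauce from where it was at the start of the episode above 0.03 m).
It fails at once if the level is jammed onto the warmer with more than 60 N (contact force between level and cabinet above 60 N).
It also fails if it takes over 72 s, if anything falls off the work surface, if the arm or the gripper's body presses on something with over 40 N, if the wrist force passes 120 N, or if a joint passes its speed limit or range.

## Working session

There is one attempt and no reset: what is moved stays moved. The work goes in short steps, Python scripts to look and compute and a tool call to move; the robot and the scene stay as the last step left them, time stands still between calls to the robot, and variables do not carry over. Pictures are saved under pics/ and viewed, about 8 in all and at most 12, crops included, and the job is handed in when it is done.

Besides the shell and the picture viewer there is one more tool, called as a command line: name --argument value ..., lists and objects as JSON in quotes. step_arm: Moves the arm, as the interface text tells. Its arguments: {"type":"object","properties":{"moves":{"type":"array","items":{"type":"number"}}},"required":["moves"]}

```bash
mkdir -p pics; cat > h.py <<'E'
import numpy as np, cv2
from cell import r
from scipy.spatial.transform import Rotation as R
def ray(s,uv):
    x=np.array([(uv[0]-s["cx"])/s["fx"],(uv[1]-s["cy"])/s["fy"]]); u=x.copy()
    for _ in range(20): u=x/(1+s["k1"]*(u@u))
    P=np.array(s["pose"]); return P[:3,3],P[:3,:3]@np.array([u[0],u[1],1])
def at_z(s,uv,z):
    o,d=ray(s,uv); return o+d*(z-o[2])/d[2]
def proj(s,p):
    P=np.array(s["pose"]); c=P[:3,:3].T@(np.array(p,float)-P[:3,3]); u=c[:2]/c[2]; u=u*(1+s["k1"]*(u@u))
    return np.array([u[0]*s["fx"]+s["cx"],u[1]*s["fy"]+s["cy"]])
def save(s,name,crop=None,k=1):
    f=s["frame"][:,:,::-1]
    if crop: a,b,c,d=crop; f=f[b:d,a:c]
    cv2.imwrite("pics/"+name,cv2.resize(f,None,fx=k,fy=k,interpolation=cv2.INTER_CUBIC))
E
python3 - <<'E'
from h import *
print(r.sense())
Z=dict(top_mark=115,drawer_lip=94,level=0,foot_grip=108,mug=0,shaker=0,spatula=0,cups=0,sauce=0)
for n in("scene","top"):
    s=r.snapshot(n); save(s,n+"1.png"); print(n,np.round(s["pose"],2).tolist(),s["fx"],s["k1"])
    for q,z in Z.items():
        for d in r.landmark_of(q,s)[:4]: print(q,np.round(d["uv"],1),round(d["conf"],2),np.round(at_z(s,d["uv"],z)[:2]))
E
```

```text
{'t': 0.0, 'joint_pos': array([ 1.11640810e+00,  3.51257588e-01,  1.65244003e+00,  4.25074476e-06,
        1.13913204e+00, -8.45985814e-02]), 'dq': array([-9.95672219e-04,  2.76771491e-04,  1.63795859e-05,  8.62611873e-04,
       -2.22260567e-03, -6.07766007e-04]), 'effort': array([-8.79380877e-04, -5.06089675e+01, -2.91414768e+01, -1.13081539e-04,
        4.50136795e-03,  3.08485210e-05]), 'ee_pos': array([198.60206925, 512.51851022, 230.74067899]), 'eef_rot': array([ 2.59147560e+00,  1.77483603e+00, -1.69285024e-03]), 'wrist_force': array([0.91576703, 0.54866114, 1.21304404]), 'ft_torque': array([-0.05915732, -0.01455181,  0.00198135]), 'grip_width': 85.56474959833034}
scene [[0.38, 0.78, -0.49, 1193.82], [0.92, -0.33, 0.19, -264.76], [-0.02, -0.53, -0.85, 1304.25], [0.0, 0.0, 0.0, 1.0]] 457.70535212151316 -0.03422872609224142
top_mark [311.1 276.4] 0.79 [604. -58.]
drawer_lip [289.3 245. ] 0.59 [466. -75.]
drawer_lip [190.9 280.1] 0.38 [ 465. -390.]
level [404.4 223.4] 0.96 [483. 334.]
level [344.3 205. ] 0.76 [330. 177.]
level [419.9 269.9] 0.27 [663. 294.]
mug [189.4 281.7] 0.69 [ 412. -405.]
shaker [167.3 343.7] 0.83 [ 589. -518.]
spatula [457.1 209.9] 0.6 [505. 532.]
cups [420.2 271.5] 0.61 [669. 292.]
sauce [208.9 351.1] 0.98 [ 659. -409.]
top [[0.03, -0.99, 0.15, 280.94], [-1.0, -0.03, -0.01, 1.99], [0.02, -0.15, -0.99, 1554.67], [0.0, 0.0, 0.0, 1.0]] 574.6589301292124 -0.04264357416431097
top_mark [325.5 183.4] 0.94 [607. -43.]
top_mark [337.1 243.9] 0.19 [452. -76.]
drawer_lip [332.4 241.4] 0.67 [461. -65.]
level [182.7 233.6] 0.95 [482. 339.]
level [235.2 293.1] 0.7 [325. 189.]
level [456.  178.4] 0.49 [ 659. -411.]
foot_grip [271.8 195.6] 0.65 [573.  93.]
foot_grip [409.3 193.8] 0.52 [ 588. -260.]
mug [453.  270.8] 0.63 [ 401. -400.]
shaker [493.1 204.7] 0.7 [ 587. -514.]
spatula [113.5 226.7] 0.97 [496. 530.]
cups [204.1 169. ] 0.71 [664. 291.]
sauce [451.7 176.2] 0.84 [ 665. -399.]
```

View pics/scene1.png

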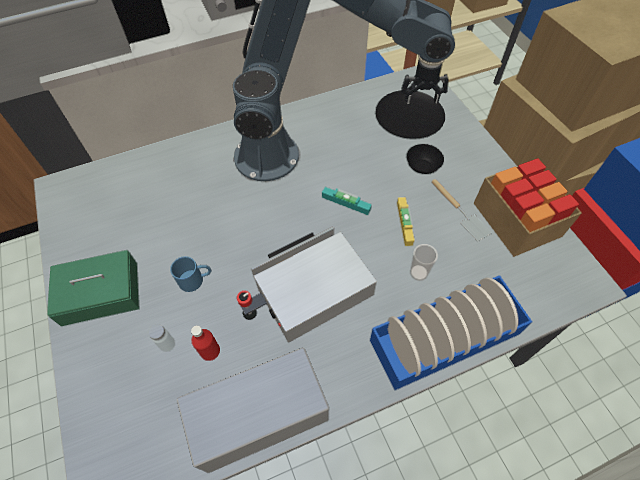

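View pics/top1.png

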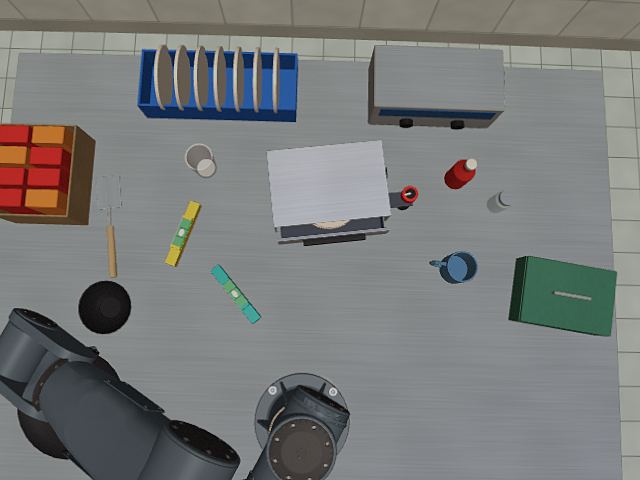

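The yellow level is at top px (182,234) and scene px (404,222). A teal look-alike is at top px (236,294), so yellow with a green vial fits the description. I'll measure and confirm it in a crop.

```bash
python3 - <<'E'
from h import *
s=r.snapshot("top"); save(s,"crop1.png",(150,130,430,310),2.8)
hsv=cv2.cvtColor(s["frame"],cv2.COLOR_RGB2HSV)
m=cv2.inRange(hsv,(22,120,120),(34,255,255)); m[:, :150]=0; m[:,230:]=0; m[:180]=0;m[290:]=0
ys,xs=np.nonzero(m); print("yellow",len(xs))
rect=cv2.minAreaRect(np.stack([xs,ys],1).astype(np.float32)); b=cv2.boxPoints(rect)
print(np.round(b,1).tolist()); w=np.array([at_z(s,p,30)[:2] for p in b]); print(w.round(1).tolist(),w.mean(0).round(1))
# warmer top outline refine
C=np.array([at_z(s,p,115)[:2] for p in [(267,152),(382,141),(389,218),(274,229)]]);print("corners",C.round(1).tolist(),C.mean(0))
m=cv2.inRange(hsv,(0,150,100),(8,255,255))|cv2.inRange(hsv,(172,150,100),(180,255,255)); m[:, :396]=0;m[:,425:]=0;m[:180]=0;m[210:]=0
ys,xs=np.nonzero(m); print("knob",xs.min(),xs.max(),ys.min(),ys.max()); c,rad=cv2.minEnclosingCircle(np.stack([xs,ys],1).astype(np.float32)); print(c,rad,at_z(s,c,122))
for p in [(304,243),(365,237)]: print("lip",at_z(s,p,94))
E
```

```text
yellow 412
[[163.5, 261.6000061035156], [189.39999389648438, 199.39999389648438], [199.8000030517578, 203.6999969482422], [173.89999389648438, 265.8999938964844]]
[[402.1, 379.0], [571.7, 320.0], [560.7, 291.4], [391.4, 350.7]] [481.5 335.3]
corners [[685.8, 109.6], [724.6, -187.8], [522.2, -207.2], [485.6, 84.1]] [604.54212525 -50.29536735]
knob 402 417 186 202
(409.5880126953125, 193.9320068359375) 8.089492797851562 [ 584.79106382 -258.51300379  122.        ]
lip [454.58911685   7.37777718  94.        ]
lip [ 474.46189753 -148.70800497   94.        ]
```

View pics/crop1.png

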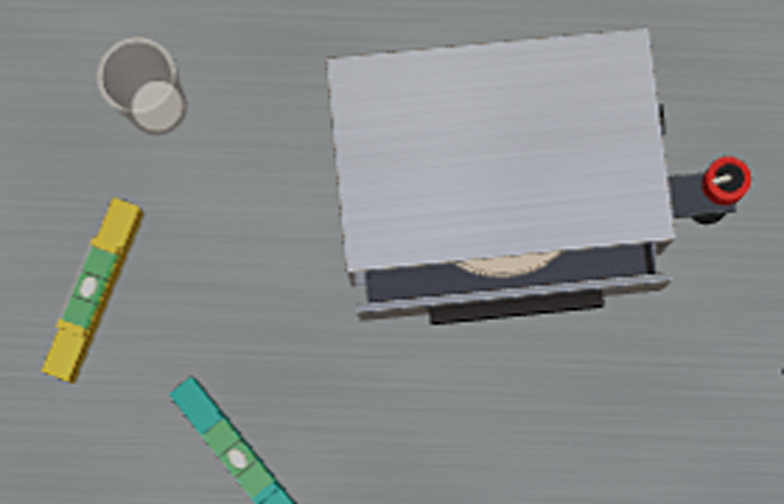

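Confirmed: the yellow level with its green vial is at crop (90,290). The teal one at crop (240,460) is the look-alike. The drawer is open at the bottom edge and the knob is at crop (726,181).

Warmer yaw is about 0.128 rad, top_mark about (607,-49) and the knob axis about (584,-259). I'll shut the drawer first.

```bash
cat > plan.py <<'E'
import sys; from h import *
# plan.py x y z theta : remaining shift in tool units (tool turned first), turn about tool z
def st():
    s=r.sense(); M=R.from_rotvec(s["eef_rot"]).as_matrix(); th=np.arctan2(M[1,0],M[0,0])
    print("t %.2f"%s["t"],"pos",s["ee_pos"].round(1),"th %.3f"%th,"tilt",(M[:2,2]).round(4),"F",s["wrist_force"].round(1),"w %.1f"%s["grip_width"],"q6 %.2f"%s["joint_pos"][5])
    return s,th
if __name__=="__main__":
    s,th=st()
    if len(sys.argv)>4:
        x,y,z,t=map(float,sys.argv[1:5]); d=np.array([x,y,z])-s["ee_pos"]
        for T in(t,th): print("theta %.3f units"%T,(np.array([d[0]*np.cos(T)+d[1]*np.sin(T),d[0]*np.sin(T)-d[1]*np.cos(T),-d[2]])/30).round(3))
        print("turn az",round((th-t+np.pi)%(2*np.pi)-np.pi,4))
E
```

step_arm --moves '[-1,0.2,0,0,0,-0.124,0,-1,0.2,0,0,0,-0.124,0,-1,0.2,0,0,0,-0.124,0,-1,0.2,0,0,0,-0.124,0,-1,0.2,0,0,0,0,0,-1,0.2,0,0,0,0,0,-1,0.2,0,0,0,0,0,-1,0.2,0,0,0,0,0]'

```text
t: 1.85
ee_pos: [239.5, 274.5, 231.4]
eef_rot: [2.076, 2.357, 0.001]
wrist_force: [-0.1, -0.1, 0.2]
grip_width: 0.1
```

step_arm --moves '[-1,0.2,0,0,0,0,0,-1,0.2,0,0,0,0,0,-1,0.2,0,0,0,0,0,-1,0.2,0,0,0,0,0,-1,0.2,0,0,0,0,0,-1,0.2,0,0,0,0,0,-1,0.2,0,0,0,0,0,-1,0.2,0,0,0,0,0]'

```text
t: 2.65
ee_pos: [317.4, 42.3, 231.5]
eef_rot: [2.077, 2.357, 0.001]
wrist_force: [0.9, 0.3, 0.6]
grip_width: -0.2
```

```bash
python3 plan.py 408.6 -74.6 82 1.699
```

```text
t 2.65 pos [317.4  42.3 231.5] th 1.697 tilt [0.0008 0.    ] F [0.9 0.3 0.6] w -0.2 q6 -1.71
theta 1.699 units [-4.253  2.517  4.984]
theta 1.697 units [-4.248  2.526  4.984]
turn az -0.0021
```

step_arm --moves '[-1,0.6,0.2,0,0,0,0,-1,0.6,0.6,0,0,0,0,-1,0.6,1,0,0,0,0,-1,0.7,1,0,0,0,0,-0.25,0,1,0,0,0,0,0,0,1,0,0,0,0,0,0,0.18,0,0,0,0,0,0,0,0,0,0,0]'

```text
t: 3.45
ee_pos: [407.3, -73.3, 81.8]
eef_rot: [-2.076, -2.356, 0.001]
wrist_force: [0.3, -0.8, 0.6]
grip_width: 0.0
```

step_arm --moves '[0,0.3,0,0,0,0,0,0,0.3,0,0,0,0,0,0,0.3,0,0,0,0,0,0,0.3,0,0,0,0,0,0,0.3,0,0,0,0,0,0,0.2,0,0,0,0,0]'

```text
t: 4.05
ee_pos: [458.9, -66.9, 81.9]
eef_rot: [-2.076, -2.357, 0.0]
wrist_force: [-2.3, 0.2, 1.6]
grip_width: 0.2
```

```bash
python3 plan.py 476.1 -66 82 1.699
```

```text
t 4.05 pos [458.9 -66.9  81.9] th 1.697 tilt [-0.0003  0.    ] F [-2.3  0.2  1.6] w 0.2 q6 -1.94
theta 1.699 units [-0.044  0.574 -0.002]
theta 1.697 units [-0.043  0.574 -0.002]
turn az -0.0017
```

In contact (2.3 N, the drawer friction). I'll keep pushing until the force rises at the stop.

step_arm --moves '[0,0.2,0,0,0,0,0,0,0.15,0,0,0,0,0,0,0.1,0,0,0,0,0]'

```text
t: 4.35
ee_pos: [471.8, -65.2, 81.8]
eef_rot: [-2.077, -2.357, 0.0]
wrist_force: [-2.8, 1.0, 1.6]
grip_width: 0.3
```

step_arm --moves '[0,0.06,0,0,0,0,0,0,0.06,0,0,0,0,0]'

```text
t: 4.55
ee_pos: [475.0, -64.9, 81.8]
eef_rot: [-2.077, -2.357, 0.0]
wrist_force: [-1.7, 1.9, -0.6]
grip_width: 0.1
```

step_arm --moves '[0,0.05,0,0,0,0,0,0,0,0,0,0,0,0]'

```text
t: 4.75
ee_pos: [476.8, -64.8, 81.9]
eef_rot: [2.077, 2.357, 0.0]
wrist_force: [-1.2, 1.0, -0.6]
grip_width: 0.3
```

step_arm --moves '[0,0.08,0,0,0,0,0,0,0,0,0,0,0,0]'

```text
t: 4.95
ee_pos: [479.4, -64.5, 82.0]
eef_rot: [2.077, 2.357, 0.0]
wrist_force: [-1.0, -0.0, 0.5]
grip_width: -0.0
```

step_arm --moves '[0,0.08,0,0,0,0,0,0,0,0,0,0,0,0]'

```text
t: 5.15
ee_pos: [480.5, -64.2, 81.8]
eef_rot: [-2.075, -2.356, 0.003]
wrist_force: [-7.3, -0.8, 4.4]
grip_width: -0.3
```

step_arm --moves '[0,0.05,0,0,0,0,0,0,0,0,0,0,0,0,0,0,0,0,0,0,0]'

```text
t: 5.45
ee_pos: [480.6, -64.1, 81.7]
eef_rot: [-2.074, -2.354, 0.006]
wrist_force: [-15.7, -4.2, 11.0]
grip_width: 0.3
```

```bash
python3 - <<'E'
from plan import *
st()
s=r.snapshot("top")
print([ (d["uv"],d["conf"]) for d in r.landmark_of("level",s)[:2]])
st()
E
python3 plan.py 400 -75 185 1.235
```

```text
t 5.45 pos [480.6 -64.1  81.7] th 1.697 tilt [-0.0057  0.    ] F [-15.7  -4.2  11. ] w 0.3 q6 -1.92
[([233.2, 292.0], 0.89), ([181.7, 234.6], 0.68)]
t 5.55 pos [480.6 -64.1  81.7] th 1.697 tilt [-0.0056  0.0001] F [-15.1  -4.6   9.8] w -0.0 q6 -1.92
t 5.55 pos [480.6 -64.1  81.7] th 1.697 tilt [-0.0056  0.0001] F [-15.1  -4.6   9.8] w -0.0 q6 -1.92
theta 1.235 units [-1.227 -2.416 -3.443]
theta 1.697 units [-0.02  -2.71  -3.443]
turn az 0.4624
```

The drawer is against its stop at about 15 N. Next, the level.

step_arm --moves '[0,-0.5,0,0,0,0,0,0,-1,0,0,0,0,0,0,0,-1,0,0,0.116,0.5,0,0,-1,0,0,0.116,1,0,0,-1,0,0,0.116,1,1,0,-1,0,0,0.116,1,1,0,0,0,0,0,1,1,0,0,0,0,0,1]'

```text
t: 6.35
ee_pos: [465.9, 17.2, 203.3]
eef_rot: [2.562, 1.814, 0.004]
wrist_force: [1.0, 0.3, -0.4]
grip_width: 84.5
```

step_arm --moves '[1,0,0,0,0,0,1,1,0,0,0,0,0,1,1,0,0,0,0,0,1,1,0,0,0,0,0,1,1,0,0,0,0,0,1,1,0,0,0,0,0,1,1,0,0,0,0,0,1,1,0,0,0,0,0,1]'

```text
t: 7.15
ee_pos: [545.0, 244.1, 202.1]
eef_rot: [2.563, 1.816, 0.002]
wrist_force: [-0.0, -0.4, 0.5]
grip_width: 85.3
```

```bash
python3 plan.py 482 336 4 1.235
```

```text
t 7.15 pos [545.  244.1 202.1] th 1.233 tilt [0.0011 0.0004] F [-0.  -0.4  0.5] w 85.3 q6 -0.89
theta 1.235 units [ 2.199 -2.99   6.604]
theta 1.233 units [ 2.193 -2.995  6.604]
turn az -0.002
```

step_arm --moves '[0.75,-1,0,0,0,0,1,0.75,-1,0,0,0,0,1,0.7,-1,0.6,0,0,0,1,0,0,1,0,0,0,1,0,0,1,0,0,0,1,0,0,1,0,0,0,1,0,0,1,0,0,0,1,0,0,0,0,0,0,1]'

```text
t: 7.95
ee_pos: [479.7, 333.9, 60.7]
eef_rot: [-2.563, -1.816, 0.008]
wrist_force: [-0.2, -1.3, 0.5]
grip_width: 85.1
```

step_arm --moves '[0,0,1,0,0,0,1,0,0,0.6,0,0,0,1,0,0,0.3,0,0,0,1,0,0,0,0,0,0,1]'

```text
t: 8.35
ee_pos: [481.5, 334.9, 7.2]
eef_rot: [-2.563, -1.816, 0.0]
wrist_force: [-0.1, -0.3, 0.6]
grip_width: 85.4
```

```bash
python3 plan.py 482 336 4 1.235
```

```text
t 8.35 pos [481.5 334.9   7.2] th 1.233 tilt [-0. -0.] F [-0.1 -0.3  0.6] w 85.4 q6 -0.70
theta 1.235 units [0.04  0.005 0.106]
theta 1.233 units [0.04  0.005 0.106]
turn az -0.0021
```

step_arm --moves '[0,0,0.1,0,0,0,1,0,0,0,0,0,0,0,0,0,0,0,0,0,0,0,0,0,0,0,0,0,0,0,0,0,0,0,0,0,0,0,0,0,0,0,0,0,0,0,0,0,0]'

```text
t: 9.05
ee_pos: [481.5, 335.0, 4.4]
eef_rot: [2.563, 1.816, 0.001]
wrist_force: [-0.8, -0.2, 5.9]
grip_width: 26.8
```

step_arm --moves '[0,0,-0.3,0,0,0,0,0,0,-1,0,0,0,0,0,0,-1,0,0,0,0,0,0,-1,0,0,0,0,0,0,-1,0,0,0,0,0,0,-1,0,0,0,0,0,0,-1,0,0,0,0,0,0,0,0,0,0,0]'

```text
t: 9.85
ee_pos: [482.5, 335.6, 197.1]
eef_rot: [2.563, 1.816, 0.01]
wrist_force: [0.3, -0.6, -1.8]
grip_width: 26.8
```

```bash
python3 - <<'E'
from plan import *
st(); s=r.snapshot("top"); save(s,"held.png",(130,120,430,320),2.5)
E
python3 plan.py 608 -49 190 0.128
```

```text
t 9.85 pos [482.5 335.6 197.1] th 1.233 tilt [0.0054 0.0032] F [ 0.3 -0.6 -1.8] w 26.8 q6 -0.70
t 9.90 pos [481.6 335.  194.5] th 1.233 tilt [0.0025 0.0015] F [-0.5  0.7 -2.6] w 27.1 q6 -0.70
theta 0.128 units [ 2.543 13.234  0.15 ]
theta 1.233 units [-10.682   8.217   0.15 ]
turn az 1.105
```

View pics/held.png

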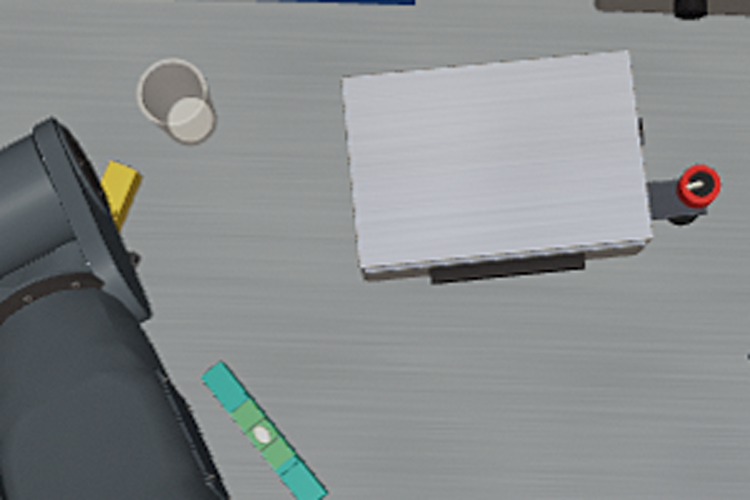

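The level is held (about 2.6 N of weight) and the drawer looks shut, its front flush at crop (500,265). Carrying it over now.

step_arm --moves '[-0.9,0.7,0,0,0,0.138,0,-0.8,0.8,0,0,0,0.138,0,-0.7,0.9,0,0,0,0.138,0,-0.5,1,0,0,0,0.138,0,-0.3,1,0,0,0,0.138,0,-0.1,1,0,0,0,0.138,0,0,1,0,0,0,0.138,0,0.1,1,0,0,0,0.138,0]'

```text
t: 10.7
ee_pos: [571.0, 92.7, 191.1]
eef_rot: [3.136, 0.193, -0.005]
wrist_force: [0.3, -0.6, -3.2]
grip_width: 26.8
```

```bash
python3 plan.py 608 -49 140 0.128
```

```text
t 10.70 pos [571.   92.7 191.1] th 0.123 tilt [-0.0029 -0.0002] F [ 0.3 -0.6 -3.2] w 26.8 q6 -0.04
theta 0.128 units [0.619 4.841 1.704]
theta 0.123 units [0.642 4.838 1.704]
turn az -0.0048
```

step_arm --moves '[0.2,1,0,0,0,-0.005,0,0.2,1,0,0,0,0,0,0.2,1,0,0,0,0,0,0,1,0.3,0,0,0,0,0,0.8,0.5,0,0,0,0,0,0,0.5,0,0,0,0,0,0,0.3,0,0,0,0,0,0,0,0,0,0,0]'

```text
t: 11.5
ee_pos: [607.2, -45.4, 142.7]
eef_rot: [-3.133, -0.211, 0.006]
wrist_force: [0.5, 0.6, -2.6]
grip_width: 27.2
```

```bash
python3 plan.py 608 -49 120.5 0.128
```

```text
t 11.50 pos [607.2 -45.4 142.7] th 0.135 tilt [-0.004   0.0008] F [ 0.5  0.6 -2.6] w 27.2 q6 -0.29
theta 0.128 units [0.011 0.121 0.74 ]
theta 0.135 units [0.01  0.121 0.74 ]
turn az 0.0065
```

step_arm --moves '[0,0.12,0.3,0,0,0.006,0,0,0,0.2,0,0,0,0,0,0,0.12,0,0,0,0,0,0,0.08,0,0,0,0,0,0,0,0,0,0,0]'

```text
t: 12.0
ee_pos: [608.9, -49.9, 123.7]
eef_rot: [-3.135, -0.201, 0.0]
wrist_force: [-0.1, -0.9, -3.1]
grip_width: 27.3
```

step_arm --moves '[0,0,0.04,0,0,0,0,0,0,0,0,0,0,0]'

```text
t: 12.2
ee_pos: [609.0, -49.9, 122.8]
eef_rot: [3.135, 0.201, 0.0]
wrist_force: [0.2, -0.3, -2.2]
grip_width: 26.7
```

step_arm --moves '[0,0,0.06,0,0,0,0,0,0,0,0,0,0,0]'

```text
t: 12.4
ee_pos: [608.9, -50.0, 120.7]
eef_rot: [-3.135, -0.201, 0.0]
wrist_force: [0.5, 0.9, -3.3]
grip_width: 27.1
```

step_arm --moves '[0,0,0.03,0,0,0,0,0,0,0,0,0,0,0]'

```text
t: 12.6
ee_pos: [608.9, -50.0, 119.9]
eef_rot: [-3.135, -0.201, 0.0]
wrist_force: [-0.3, -0.5, -2.6]
grip_width: 27.2
```

step_arm --moves '[0,0,0.03,0,0,0,0,0,0,0,0,0,0,0]'

```text
t: 12.8
ee_pos: [608.9, -50.0, 119.0]
eef_rot: [-3.135, -0.201, 0.0]
wrist_force: [-0.4, 0.9, -2.0]
grip_width: 27.4
```

step_arm --moves '[0,0,0.03,0,0,0,0,0,0,0,0,0,0,0]'

```text
t: 13.0
ee_pos: [609.0, -50.0, 118.5]
eef_rot: [3.135, 0.201, 0.0]
wrist_force: [-1.2, -0.2, 0.9]
grip_width: 27.3
```

step_arm --moves '[0,0,0.03,0,0,0,0,0,0,0,0,0,0,0]'

```text
t: 13.2
ee_pos: [609.2, -50.1, 118.1]
eef_rot: [3.135, 0.201, 0.001]
wrist_force: [-2.2, -1.8, 6.7]
grip_width: 27.0
```

Contact. Releasing and lifting.

step_arm --moves '[0,0,0,0,0,0,1,0,0,0,0,0,0,1,0,0,0,0,0,0,1,0,0,0,0,0,0,1,0,0,-1,0,0,0,1,0,0,-1,0,0,0,1,0,0,-1,0,0,0,1,0,0,-0.5,0,0,0,1]'

```text
t: 14.0
ee_pos: [609.7, -50.1, 225.0]
eef_rot: [3.134, 0.201, 0.005]
wrist_force: [-0.6, 0.2, -0.6]
grip_width: 85.7
```

```bash
python3 plan.py 584 -259 200 0.5
```

```text
t 14.00 pos [609.7 -50.1 225. ] th 0.128 tilt [ 0.0033 -0.0005] F [-0.6  0.2 -0.6] w 85.7 q6 -0.29
theta 0.500 units [-4.092  5.701  0.835]
theta 0.128 units [-1.74   6.798  0.835]
turn az -0.3719
```

step_arm --moves '[-0.3,1,0,0,0,-0.093,1,-0.4,1,0,0,0,-0.093,1,-0.4,1,0,0,0,-0.093,1,-0.5,1,0,0,0,-0.093,1,-0.6,0.9,0,0,0,0,1,-0.6,0.9,0,0,0,0,1,0,0,0,0,0,0,1]'

```text
t: 14.7
ee_pos: [588.4, -246.5, 222.0]
eef_rot: [3.044, 0.772, -0.0]
wrist_force: [-0.8, 0.6, 0.6]
grip_width: 85.1
```

```bash
python3 plan.py 585 -259 89 0.5; python3 - <<'E'
from h import *
s=r.snapshot("top"); save(s,"b0.png",(280,140,440,240),5)
E
```

```text
t 14.70 pos [ 588.4 -246.5  222. ] th 0.497 tilt [-0.     -0.0008] F [-0.8  0.6  0.6] w 85.1 q6 -0.97
theta 0.500 units [-0.298  0.312  4.434]
theta 0.497 units [-0.297  0.313  4.434]
turn az -0.0032
```

View pics/b0.png

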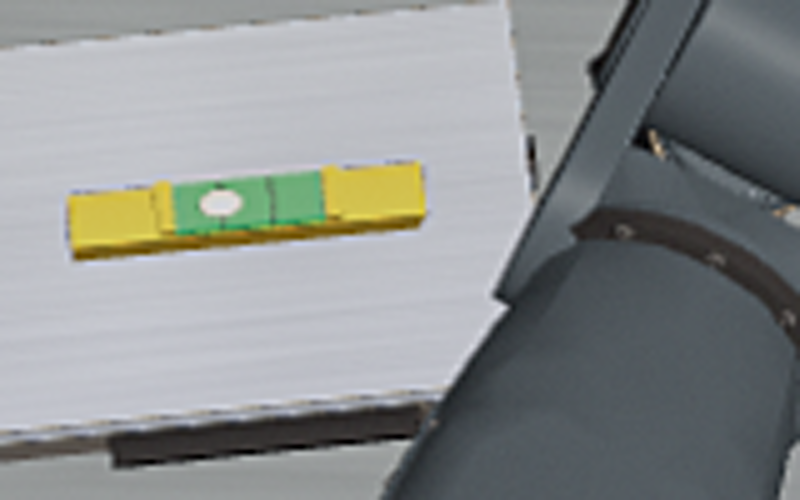

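The level stands centred and side to side. The bubble is at crop col 221, with lines at about 222 and 271 (mid 246.5), so it is about 13 mm left and needs about 1.6 rad clockwise. Descending on the knob.

step_arm --moves '[-0.3,0.31,0.5,0,0,0,1,0,0,1,0,0,0,1,0,0,1,0,0,0,1,0,0,1,0,0,0,1,0,0,0.6,0,0,0,1,0,0,0.3,0,0,0,1,0,0,0,0,0,0,1]'

```text
t: 15.45
ee_pos: [584.9, -255.0, 88.8]
eef_rot: [-3.042, -0.778, 0.003]
wrist_force: [-0.5, -0.8, 0.4]
grip_width: 85.4
```

step_arm --moves '[0,0,0,0,0,0,0,0,0,0,0,0,0,0,0,0,0,0,0,0,0,0,0,0,0,0,0,0]'

```text
t: 15.85
ee_pos: [586.4, -255.6, 91.6]
eef_rot: [3.043, 0.777, 0.004]
wrist_force: [1.4, 3.5, 4.7]
grip_width: 40.6
```

```bash
cat > bub.py <<'E'
from plan import *
def bub():
    s=r.snapshot("top"); f=s["frame"]; x0,y0,x1,y1=285,160,380,205
    hsv=cv2.cvtColor(f,cv2.COLOR_RGB2HSV)[y0:y1,x0:x1]
    body=cv2.inRange(hsv,(20,80,60),(90,255,255))
    n,lab,stt,cen=cv2.connectedComponentsWithStats(body); k=1+np.argmax(stt[1:,4]); body=(lab==k).astype(np.uint8)
    pts=np.argwhere(body)[:,::-1].astype(np.float32); rect=cv2.minAreaRect(pts); hull=np.zeros_like(body)
    cv2.fillConvexPoly(hull,cv2.convexHull(pts.astype(np.int32)),1); hull=cv2.erode(hull,np.ones((3,3),np.uint8))
    g=f[y0:y1,x0:x1].astype(float); yy,xx=np.mgrid[y0:y1,x0:x1]
    mid=rect[0][0]+x0
    w=np.clip(g[:,:,[0,2]].min(2)-125,0,None)*hull*(abs(xx-mid)<16)
    c=np.array([(w*xx).sum(),(w*yy).sum()])/w.sum()
    A=at_z(s,c,163); B=at_z(s,np.array(rect[0])+[x0,y0],145); yw=np.array([-.128,.992])
    print("bubble px",c.round(2),"level px",np.round(np.array(rect[0])+[x0,y0],2),"size",np.round(rect[1],1),"bubble left of level mid: %.1f mm"%((A-B)[:2]@yw),"level at",B[:2].round(1)); return s
if __name__=="__main__": st(); bub()
E
python3 bub.py; python3 plan.py 585 -259 89 0.5
```

```text
t 15.85 pos [ 586.4 -255.6   91.6] th 0.500 tilt [ 0.0025 -0.0005] F [1.4 3.5 4.7] w 40.6 q6 -0.98
bubble px [323.84 179.89] level px [328.93 181.28] size [14. 71.] bubble left of level mid: 13.4 mm level at [606.3 -50.9]
t 15.90 pos [ 586.4 -255.5   91.6] th 0.500 tilt [ 0.0025 -0.0005] F [0.8 3.4 6.6] w 40.4 q6 -0.98
theta 0.500 units [-0.097  0.078  0.088]
theta 0.500 units [-0.097  0.078  0.088]
turn az 0.0
```

step_arm --moves '[0,0,0,0,0,0.1,0,0,0,0,0,0,0.1,0,0,0,0,0,0,0.1,0,0,0,0,0,0,0.1,0,0,0,0,0,0,0.1,0,0,0,0,0,0,0.1,0,0,0,0,0,0,0.1,0,0,0,0,0,0,0,0]'

```text
t: 16.7
ee_pos: [590.1, -254.7, 93.1]
eef_rot: [3.125, -0.318, 0.016]
wrist_force: [23.4, 9.5, 5.9]
grip_width: 40.2
```

```bash
python3 bub.py
```

```text
t 16.70 pos [ 590.1 -254.7   93.1] th -0.203 tilt [ 0.0104 -0.0013] F [23.4  9.5  5.9] w 40.2 q6 -0.28
bubble px [324.83 179.82] level px [328.82 181.29] size [13.9 71.1] bubble left of level mid: 10.6 mm level at [606.2 -50.6]
```

step_arm --moves '[0.06,-0.04,0,0,0,0,0,0.06,-0.04,0,0,0,0,0,0,0,0,0,0,0,0,0,0,0,0,0,0,0,0,0,0,0,0,0,0,0,0,0,0,0,0,0]'

```text
t: 17.35
ee_pos: [590.4, -254.6, 93.0]
eef_rot: [3.124, -0.313, 0.004]
wrist_force: [-2.8, 0.6, 17.6]
grip_width: 40.8
```

```bash
python3 bub.py
```

```text
t 17.35 pos [ 590.4 -254.6   93. ] th -0.200 tilt [ 0.0024 -0.0018] F [-2.8  0.6 17.6] w 40.8 q6 -0.28
bubble px [325.63 179.7 ] level px [328.82 181.29] size [13.9 71.1] bubble left of level mid: 8.6 mm level at [606.2 -50.6]
```

step_arm --moves '[0,0,-0.04,0,0,0.12,0,0,0,0,0,0,0.12,0,0,0,0,0,0,0.12,0,0,0,0,0,0,0.12,0,0,0,0,0,0,0.12,0,0,0,0,0,0,0.12,0,0,0,0,0,0,0.12,0,0,0,0,0,0,0.12,0]'

```text
t: 18.2
ee_pos: [594.5, -257.3, 95.1]
eef_rot: [-2.623, 1.728, -0.024]
wrist_force: [21.4, -17.1, 3.8]
grip_width: 40.5
```

step_arm --moves '[0,0,0,0,0,0,0,0,0,0,0,0,0,0,0,0,0,0,0,0,0,0,0,0,0,0,0,0,0,0,0,0,0,0,0,0,0,0,0,0,0,0,0,0,0,0,0,0,0]'

```text
t: 18.9
ee_pos: [594.5, -257.4, 94.9]
eef_rot: [-2.627, 1.722, -0.025]
wrist_force: [21.3, -13.9, 1.4]
grip_width: 40.1
```

```bash
python3 bub.py
```

```text
t 18.90 pos [ 594.5 -257.4   94.9] th -1.160 tilt [ 0.0138 -0.0079] F [ 21.3 -13.9   1.4] w 40.1 q6 0.68
bubble px [328.36 179.48] level px [328.57 181.27] size [13.9 71.2] bubble left of level mid: 1.2 mm level at [606.3 -50. ]
```

step_arm --moves '[0.11,-0.06,0,0,0,0.04,0,0,0,0,0,0,0.04,0,0,0,0,0,0,0,0,0,0,0,0,0,0,0.65,0,0,0,0,0,0,0.65,0,0,0,0,0,0,0.65,0,0,0,0,0,0,0.65,0,0,0,0,0,0,0.65]'

```text
t: 19.75
ee_pos: [592.4, -256.2, 91.3]
eef_rot: [2.557, -1.825, -0.001]
wrist_force: [0.5, -0.7, -0.3]
grip_width: 55.5
```

step_arm --moves '[0,0,0,0,0,0,0.65,0,0,0,0,0,0,0.65,0,0,0,0,0,0,0.65,0,0,0,0,0,0,0.65]'

```text
t: 20.15
ee_pos: [592.5, -256.3, 91.5]
eef_rot: [2.557, -1.825, 0.0]
wrist_force: [0.7, 0.6, 0.2]
grip_width: 55.6
```

```bash
python3 - <<'E'
from bub import *
st(); s=bub(); save(s,"b1.png",(280,140,420,230),5.6)
E
```

```text
t 20.15 pos [ 592.5 -256.3   91.5] th -1.240 tilt [-0. -0.] F [0.7 0.6 0.2] w 55.6 q6 0.76
bubble px [328.53 179.5 ] level px [328.57 181.27] size [13.9 71.2] bubble left of level mid: 0.8 mm level at [606.3 -50. ]
```

View pics/b1.png

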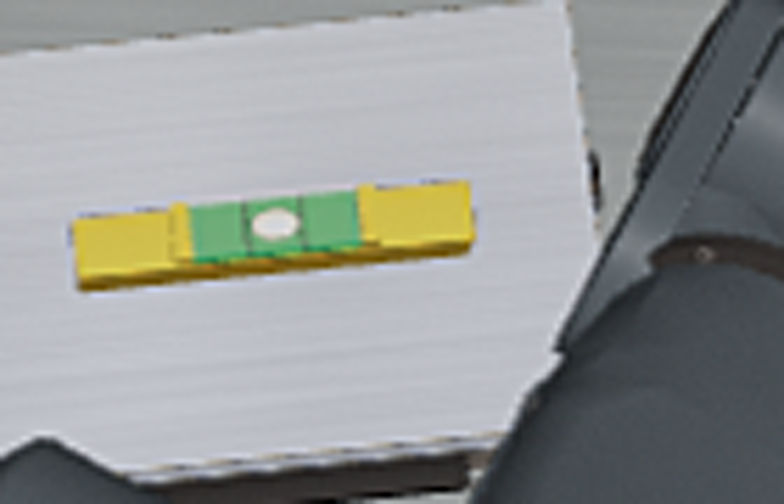

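The bubble is centred: crop col 275, with lines at 246 and 303. Now rising and moving over the level's left end to press.

step_arm --moves '[0,0,-1,0,0,0,0.65,0,0,-1,0,0,0,0.65,0,0,-1,0,0,0,0.65,0,0,-1,0,0,0,0,-0.5,0,0,0,0,0.1,0,-1,0,0,0,0,0.1,0,-1,0,0,0,0,0,0,-1,0,0,0,0,0,0]'

```text
t: 21.0
ee_pos: [572.6, -152.5, 211.6]
eef_rot: [-2.361, 2.072, -0.0]
wrist_force: [0.1, 0.7, 0.3]
grip_width: -0.0
```

```bash
python3 plan.py 598 17.5 155 -1.44
```

```text
t 21.00 pos [ 572.6 -152.5  211.6] th -1.441 tilt [ 0.0001 -0.    ] F [0.1 0.7 0.3] w -0.0 q6 1.10
theta -1.440 units [-5.507 -1.58   1.885]
theta -1.441 units [-5.508 -1.576  1.885]
turn az -0.0007
```

step_arm --moves '[-1,-0.4,0,0,0,0,0,-1,-0.4,0,0,0,0,0,-1,-0.4,0,0,0,0,0,-1,-0.38,0,0,0,0,0,-1,0,0,0,0,0,0,-0.4,0,0,0,0,0,0,0,0,0.5,0,0,0,0,0,0,0.5,0,0,0,0]'

```text
t: 21.8
ee_pos: [599.0, 13.4, 181.5]
eef_rot: [-2.362, 2.07, -0.002]
wrist_force: [-0.9, -1.3, -1.2]
grip_width: 0.3
```

step_arm --moves '[0,0,0.5,0,0,0,0,0,0,0.2,0,0,0,0,0,0,0,0,0,0,0]'

```text
t: 22.1
ee_pos: [598.5, 13.0, 159.9]
eef_rot: [2.361, -2.071, -0.002]
wrist_force: [-0.1, -0.3, -0.1]
grip_width: -0.1
```

```bash
python3 plan.py 598 17.5 149 -1.44
```

```text
t 22.10 pos [598.5  13.  159.9] th -1.440 tilt [-0.0013 -0.    ] F [-0.1 -0.3 -0.1] w -0.1 q6 1.38
theta -1.440 units [-0.151 -0.004  0.364]
theta -1.440 units [-0.151 -0.004  0.364]
turn az -0.0004
```

step_arm --moves '[-0.15,0,0.15,0,0,0,0,0,0,0.1,0,0,0,0,0,0,0,0,0,0,0]'

```text
t: 22.4
ee_pos: [598.2, 18.0, 153.0]
eef_rot: [2.362, -2.071, 0.0]
wrist_force: [-0.1, 0.3, 0.5]
grip_width: 0.3
```

step_arm --moves '[0,0,0.05,0,0,0,0,0,0,0,0,0,0,0]'

```text
t: 22.6
ee_pos: [598.3, 17.8, 151.5]
eef_rot: [-2.362, 2.071, -0.0]
wrist_force: [-0.1, -0.8, 1.4]
grip_width: -0.2
```

step_arm --moves '[0,0,0.03,0,0,0,0,0,0,0,0,0,0,0]'

```text
t: 22.8
ee_pos: [598.2, 17.8, 150.6]
eef_rot: [2.362, -2.072, -0.0]
wrist_force: [0.7, -0.1, 0.7]
grip_width: -0.2
```

step_arm --moves '[0,0,0.03,0,0,0,0,0,0,0,0,0,0,0]'

```text
t: 23.0
ee_pos: [598.2, 17.8, 149.6]
eef_rot: [2.362, -2.071, -0.0]
wrist_force: [-0.5, 0.2, 0.1]
grip_width: 0.1
```

step_arm --moves '[0,0,0.02,0,0,0,0,0,0,0,0,0,0,0]'

```text
t: 23.2
ee_pos: [598.3, 17.8, 149.1]
eef_rot: [-2.362, 2.072, -0.0]
wrist_force: [-0.6, -0.1, 0.0]
grip_width: 0.2
```

step_arm --moves '[0,0,0.01,0,0,0,0,0,0,0,0,0,0,0]'

```text
t: 23.4
ee_pos: [598.3, 17.8, 149.1]
eef_rot: [-2.362, 2.071, -0.0]
wrist_force: [-1.7, 0.2, 5.0]
grip_width: 0.2
```

step_arm --moves '[0,0,0.01,0,0,0,0,0,0,0,0,0,0,0,0,0,0,0,0,0,0]'

```text
t: 23.7
ee_pos: [598.3, 17.8, 149.1]
eef_rot: [-2.362, 2.071, -0.001]
wrist_force: [-3.3, -0.0, 7.7]
grip_width: 0.2
```

```bash
python3 - <<'E'
from bub import *
for _ in range(3): st(); s=bub()
save(s,"b2.png",(280,140,420,230),5.6)
E
```

```text
t 23.70 pos [598.3  17.8 149.1] th -1.440 tilt [ 0.0004 -0.    ] F [-3.3 -0.   7.7] w 0.2 q6 1.39
bubble px [331.65 179.96] level px [346.68 179.59] size [13.6 34.8] bubble left of level mid: 39.0 mm level at [611.9 -95.5]
t 23.75 pos [598.3  17.8 149.1] th -1.440 tilt [ 0.0004 -0.0001] F [-1.6 -0.8  6.4] w 0.3 q6 1.39
bubble px [331.65 179.97] level px [346.68 179.59] size [13.6 34.8] bubble left of level mid: 39.1 mm level at [611.9 -95.5]
t 23.80 pos [598.3  17.8 149.1] th -1.440 tilt [ 0.0004 -0.0001] F [-3.3 -0.3  7.5] w -0.0 q6 1.39
bubble px [331.65 179.96] level px [346.68 179.59] size [13.6 34.8] bubble left of level mid: 39.1 mm level at [611.9 -95.5]
```

View pics/b2.png

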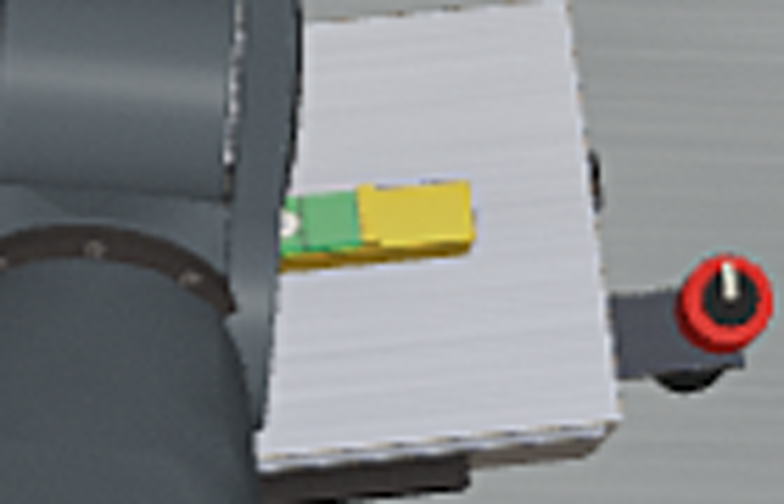

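The arm hides the left half, but the level's right end (col 472) and the bubble's right tip (col ~300) are where they were before pressing. I'll add a little more push, then let it settle.

step_arm --moves '[0,0,0.008,0,0,0,0,0,0,0,0,0,0,0,0,0,0,0,0,0,0,0,0,0,0,0,0,0,0,0,0,0,0,0,0,0,0,0,0,0,0,0,0,0,0,0,0,0,0,0,0,0,0,0,0,0]'

```text
t: 24.65
ee_pos: [598.3, 17.8, 149.1]
eef_rot: [-2.362, 2.071, -0.001]
wrist_force: [-3.7, -0.4, 8.6]
grip_width: -0.2
```

```bash
python3 - <<'E'
from bub import *
F=[]
for _ in range(8):
    s=r.snapshot("scene"); F.append(r.sense()["wrist_force"])
print(np.mean(F,0).round(2),np.std(F,0).round(2)); st()
t=r.snapshot("top")
canvas=np.zeros((600,784,3),np.uint8)
a=cv2.resize(s["frame"][215:315,240:400],(784,490)); b=cv2.resize(t["frame"][165:190,320:380],(264,110)); canvas[:490]=a; canvas[490:,:264]=b
cv2.imwrite("pics/b3.png",canvas[:,:,::-1])
E
```

```text
[-3.92 -0.07  9.44] [0.62 0.42 0.45]
t 25.05 pos [598.3  17.9 149.1] th -1.440 tilt [ 0.0005 -0.0001] F [-4.  -0.7  8.9] w 0.1 q6 1.39
```

View pics/b3.png

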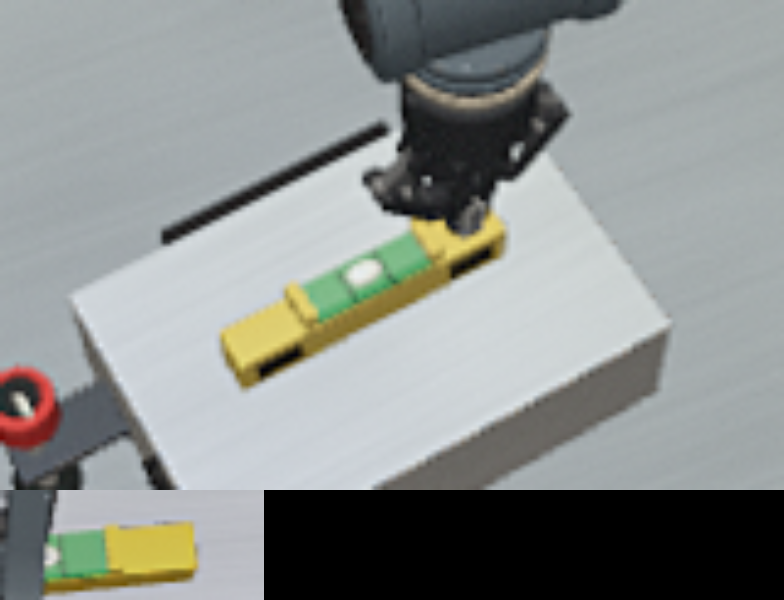

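The scene view shows the fingers on the level's left flat end at (465,225). The bubble at (363,271) sits midway between the lines, and the drawer is shut. The push is 9.4 N and steady, so I'm handing in.

```bash
python3 -c "
from h import *
print(r.finish_job()); print(r.sense()['wrist_force'])"
```

```text
the job is handed in; nothing more can be done
None
the job is handed in; nothing more can be done
```

I finished the job and handed it in at about 25 s on the robot's clock; no verdict was reported.

- **Drawer:** I pushed it to its hard stop (about 15 N), and later pictures showed it still shut.
- **Level:** I picked the yellow one, not the teal look-alike, and stood it side to side within a few mm of the top's middle. I then let go of it.
- **Levelling foot:** I turned the knob about 1.7 rad clockwise. With the knob released, the bubble measured 0.8 mm or less from centre.
- **Final press:** I pressed on the level's left flat end with a steady 9.4 N. Adding the level's own weight of about 2.6 N puts roughly 12 N on the top.

**Less certain points:**
- While pressing, the arm hid half the level from the top camera. There I could only check the bubble's right tip, which had not moved, but the scene camera showed the bubble midway between the lines.
- I found the knob's axis about 5–9 mm further back than my estimate. Side forces therefore reached about 27 N while turning, and I eased them off before releasing.
- I did not re-measure the bystander objects at the end. I never reached for them, and no unexpected contact forces showed up.

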